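Hold the curing lamp over the red primer patch

TASK

Take the cordless curing lamp out of its yellow-edged nest by its orange handle, carry it over the perforated metal screen, and finish holding it level, its lens about 15 mm above the rust-red primer patch on the dark panel (not the grey patch), centred on the masked rectangle and with its long side along the rectangle's long side. The program ends with the lamp still held there, hovering still. The primer is tacky: neither lamp nor robot may touch the panel; do not bump the screen with lamp or robot either, and leave the things lying around the nest and on the panel where they are.

Things in the scene. Friction and masses are not known exactly. Their poses are not given: they have to be found in the camera images.
- lamp: cordless curing lamp, 0.35-0.6 kg, lens down in the nest. Grey head 96 (x) x 70 (y) x 34 mm high; above it an orange handle bar along x, 104 long, 28 wide, 26 high, its centre 77 mm above the origin; 30 mm finger gap under it (posts at x = +-42 mm; +x end of the bar black). Origin: centre of the underside, the lens; z up. Balanced under mid-handle. Either end may lie either way over the patch
- dock: lamp nest, fixed: black base with yellow rim, 110 (x) x 84 (y) mm, floor 12 mm and rim 22 mm above the bench, 2 mm play around the lamp, which lifts straight up. Origin: underside centre, on the bench; x along the lamp's length. On the left or right of the screen; the panel is on the other side
- panel: dark glossy door-skin section, fixed, 190 (x) x 330 (y) mm, on two timber bearers; top face level, 46 mm above the bench. Origin: on the bench under its centre
- patch_red: the target: rust-red primer rectangle 68 (x) x 38 (y) mm inside a cream masking-tape frame of outer size 88 x 58 mm, flat on the panel. Origin: its centre, on the panel's top face (46 mm above the bench); z up, x along its long side
- patch_grey: same-sized masked rectangle in grey, already cured, on the same panel; not the target. Origin and axes as for the red one
- screen: upright perforated sheet-metal screen with a blue top edge, fixed, between nest and panel: 360 (x) long, top 110 mm above the bench, foot 30 mm wide. Origin: on the bench under its middle; x along its length, y across it
- magnet: blue round holding magnet standing on the panel between the patches, 30 mm diameter, 30 mm high, loose; leave alone. Origin: underside centre
- tape: roll of cream masking tape lying beyond the nest (farther from the robot), 110 mm diameter, 25 high, loose; leave alone
- block: wood block 40 x 130 x 35 mm high on the robot's side of the nest, loose; leave alone
- driver: screwdriver, 200 mm long, lying beside the nest, 100 mm from its centre line, about 30 mm high at most, loose; leave alone
Things that resemble listed ones, but are neither listed nor needed, are in the scene too. Leave any green or turquoise look-alike of the lamp alone.

How it is judged:
On the way, in this order (a step that is already met when the one before it is completed fails the run):
1. the lamp is lifted clear of its nest in the gripper (z of lamp in the frame of dock above 0.04 m and contact force between the fingers and lamp above 2 N), for 0.1 s.
2. the lamp is carried over the screen, above its top edge (height (world z) of lamp above 0.11 m and y of lamp in the frame of screen between -0.06 and 0.06 m and x of lamp in the frame of screen between -0.2 and 0.2 m and contact force between the fingers and lamp above 2 N), for 0.02 s.
At the end, for the whole second after the job is handed in: gripper still holds the lamp, at rest (under 0.02 m/s), lens 5 to 25 mm above the red patch, centres within 10 mm, long sides parallel within 0.14 rad, level within 0.10 rad, lamp touching only the gripper; tape, block, screwdriver and magnet within 20 mm of their starts (z of lamp in the frame of patch_red between 0.005 and 0.025 m and horizontal distance between lamp and patch_red below 0.01 m and angle between the x axis of lamp and the x axis of patch_red, either way round below 0.14 rad and angle between lamp's own z axis and vertical below 0.1 rad and linear speed of lamp below 0.02 m/s and contact force between the fingers and lamp above 2 N and contact force between lamp and panel below 0.2 N and contact force between lamp and tape below 0.2 N and contact force between lamp and block below 0.2 N and contact force between lamp and driver below 0.2 N and contact force between lamp and magnet below 0.2 N and distance of each of tape, block, driver, magnet from where it was at the start of the episode below 0.02 m); the arm keeps its last pose, push and grip.
It fails at once if the lamp or the robot touches the panel (contact force between any of lamp, the fingers, the arm and panel above 0.5 N).
It fails at once if the lamp or the robot bumps the screen (contact force between any of lamp, the fingers, the arm and screen above 0.5 N).
It fails at once if the tape, block, screwdriver or magnet is moved more than 20 mm (distance of any of tape, block, driver, magnet from where it was at the start of the episode above 0.02 m).
It also fails if it takes over 48 s, if anything falls off the work surface, if the arm or the gripper's body presses on something with over 40 N, if the wrist force passes 120 N, or if a joint passes its speed limit or range.

ROBOT

A 7-joint arm with a two-finger parallel gripper is mounted at the origin on the work surface. World frame = base frame: x ahead of the robot, y to its left, z up, the work surface at z = 0. Lengths are in m, angles in rad, forces in N, time in s.
With the tool pointing down it reaches from about 0.4 to 0.9 m from the base axis. Payload 5.5 kg.
Tool frame: the origin (TCP) lies at the very end of the fingers, on their centre line; the grasp point (between the pads) lies ctrl.grip_depth behind it (ctrl.grip_depth is the distance from the TCP to the grasp point, in m); z points along the fingers, x is the direction in which the jaws open and shut, and the axes are right-handed (so a half turn about z gives the same grasp; the last joint's range is limited). The gripper opens to 92 mm and grips with 3 to 60 N. Pads are 19 mm wide; open, the fingers measure 130 mm over their backs; the gripper's body (75 mm by 190 mm) begins 47 mm behind the grasp point.
Start: joints at [1.524, 0.501, -0.427, 1.55, 0.221, 1.138, -0.21], TCP at [0.198, -0.619, 0.227] pointing down, gripper open.
Joint ranges: [-2.88, 2.88], [-0.31, 2.03], [-1.54, 1.56], [0.2, 2.42], [-1.41, 4.55], [0.19, 2.02], [-2.57, 2.57]. Speed limits (rad/s): [2.57, 2.57, 3.14, 3.14, 3.14, 3.14, 3.14].

INTERFACE

Orientations are given as a unit quaternion [w, x, y, z].
In Python, from bench import telemetry, grab_frame, job, trace, ctrl gives the robot as it stands.
- The arm moves only by the shell command python3 -m creep 'ROWS' [FORCE]. ROWS is JSON, a list of rows, each a list of 5 numbers: the finger opening in m, from 0 to 0.0918, then the shift along the world's x, y, z in m, then the turn about the world's z in degrees. In form: [[fingers, tx, ty, tz, turn], ...]. A call has 1 to 12 rows; each row is the pose to reach, as a shift and turn from the pose commanded when the call began; what a row does not reach only later rows make up. A row lasts 1/12 s, in which the tool goes at most 41.7 mm and 7.16 degrees, less where a joint would pass 70% of its speed; a pose out of reach is approached as far as the arm can. A call with a gripper value outside its range is refused whole. The fingers move at their own pace and stop on an object; FORCE is the grip in N (left out, the last holds). Time passes only in rows, so rows that repeat a pose let the fingers close. It gives the time, the measured TCP pose, the force and the opening at its end, in the units of the state.
- telemetry.read_state(): the state, without advancing time (a new reading comes with each control period).
- grab_frame(name): name is "scene" or "top" or "wrist"; returns a dict with "frame" (384x512x3 uint8, red, green, blue), "z_map" (384x512 float32, m along the optical axis (not along the pixel's ray), 0 where there is no reading), "mtx" (3x3 intrinsics, pixels), "xyz" and "orientation" of the camera in the world; the wrist camera has in their place "hand_eye" (4x4, takes a point from camera to tool coordinates, whose origin is the TCP and whose axes are the tool frame's). Camera axes: x right, y up, looking along -z (the intrinsics and any distortion apply to the point x, -y, -z); pixel columns grow to the right and rows downward; lengths in m; the calibration is good to about 2 mm. A picture is of the moment at which its call begins: read the wrist's pose just before it.
- job.job_done(): hands the job in, once; it reports no verdict.
Trained networks look in a picture, given as the dict that the camera call returned (one of the last four; its "shot" number tells which), for a name from the list of things; names that differ only in an ending like _2 or _b are one class to them, and where a whole thing is asked for, a point or a joint stands for the part that bears it (a point fixed in the world has none). Each returns a list of dicts, best first, with "score" (0 to 1); they miss things now and then, are a little off and sometimes report something else, mostly with a low value. They report only what shows in the picture. A call takes as long as a camera call. They do not tell look-alikes from the thing itself.
- trace(picture, query): "mask" (384x512 bool, what is visible of it) and "bbox" ([left, top, width, height] in pixels, round what is visible of it).
The state is a dict: "time": time; "joint_positions": joint angles; "joint_velocities": joint speeds; "joint_efforts": joint torques, N m; "eef_pos": TCP position; "eef_rot": TCP orientation; "contact_force": force on the tool from outside, world axes, zero at the start; "ft_torque": the same for the moment, N m; "width": finger opening in m.
Only numpy, scipy, OpenCV 4.12 (cv2) and the standard library are available. Lean on these libraries where they do the work, as an engineer would, in place of code of your own. Each camera call takes 0.05 s, during which the arm holds its last target. There are 200 camera calls.

## Working session

There is one attempt and no reset: what is moved stays moved. The work goes in short steps, Python scripts to look and compute and a shell command to move; the robot and the scene stay as the last step left them, time stands still between calls to the robot, and variables do not carry over. Pictures are saved under pics/ and viewed, about 8 in all and at most 12, crops included, and the job is handed in when it is done.

```bash
mkdir -p pics; ls
cat > h.py <<'E'
import numpy as np, cv2
from scipy.spatial.transform import Rotation as R
from bench import telemetry, grab_frame, job, trace, ctrl
def rq(q): return R.from_quat([q[1],q[2],q[3],q[0]])
def grab(name):
    s=telemetry.read_state(); p=grab_frame(name)
    if 'hand_eye' in p:
        T=np.eye(4);T[:3,:3]=rq(s['eef_rot']).as_matrix();T[:3,3]=s['eef_pos'];T=T@np.array(p['hand_eye'])
    else:
        T=np.eye(4);T[:3,:3]=rq(p['orientation']).as_matrix();T[:3,3]=p['xyz']
    return p,T
def cloud(p,T):
    z=p['z_map'];K=np.array(p['mtx']);v,u=np.mgrid[:z.shape[0],:z.shape[1]]
    P=np.stack([(u-K[0,2])/K[0,0]*z,-(v-K[1,2])/K[1,1]*z,-z],-1)
    W=P@T[:3,:3].T+T[:3,3]; W[z<=0]=np.nan
    return W
def save(p,n,box=None,s=1):
    f=p['frame'][:,:,::-1]
    if box: f=f[box[1]:box[3],box[0]:box[2]]
    cv2.imwrite('pics/'+n,cv2.resize(f,None,fx=s,fy=s,interpolation=cv2.INTER_CUBIC))
def rect(xy):
    xy=xy[~np.isnan(xy).any(1)]
    (c,wh,a)=cv2.minAreaRect((xy*1000).astype(np.float32))
    if wh[0]<wh[1]: wh=wh[::-1];a+=90
    return np.round(c,1),np.round(wh,1),round((a+90)%180-90,1)
E
python3 - <<'E'
from h import *
s=telemetry.read_state();print({k:np.round(v,3).tolist() for k,v in s.items()},ctrl.grip_depth)
for n in ['top','scene']:
    p,T=grab(n);save(p,n+'1.png');W=cloud(p,T);print(n,T[:3,3].round(2),p.keys())
    for q in ['lamp','dock','panel','patch_red','patch_grey','screen','magnet','tape','block','driver']:
        for d in trace(p,q)[:3]:
            m=d['mask'];print(q,round(d['score'],2),d['bbox'],rect(W[m][:,:2]),np.nanpercentile(W[m][:,2],[5,50,95]).round(3))
E
```

```text
pics
{'time': 0.0, 'joint_positions': [1.524, 0.502, -0.427, 1.551, 0.221, 1.138, -0.21], 'joint_velocities': [0.0, -0.001, 0.001, -0.0, -0.001, 0.001, 0.002], 'joint_efforts': [0.0, -56.658, -5.816, -27.91, -0.069, 0.031, 0.0], 'eef_pos': [0.198, -0.618, 0.226], 'eef_rot': [-0.001, 0.808, -0.59, -0.001], 'contact_force': [-0.657, -0.055, -0.055], 'ft_torque': [0.003, 0.012, -0.011], 'width': 0.092} 0.0188
top [0.39 0.06 1.31] dict_keys(['frame', 'z_map', 'mtx', 'xyz', 'orientation', 'shot'])
lamp 0.87 [107.7, 118.5, 45.7, 23.2] (array([638.1, 415. ]), array([113.6,  71.8]), -88.0) [0.021 0.038 0.092]
lamp 0.76 [173.3, 141.6, 28.4, 36.4] (array([542.5, 254.2]), array([100.7,  72. ]), 1.0) [0.041 0.05  0.104]
lamp 0.59 [104.2, 230.3, 38.9, 38.1] (array([295.4, 443.4]), array([112.7,  71.7]), 22.7) [0.025 0.065 0.093]
dock 0.63 [173.0, 143.0, 27.1, 37.8] (array([544.3, 254.1]), array([110.3,  85.1]), 0.3) [0.004 0.02  0.026]
panel 0.78 [306.3, 113.3, 121.1, 91.2] (array([ 550.2, -275.4]), array([348. , 198.8]), -79.0) [0.042 0.046 0.051]
patch_red 0.73 [384.9, 136.7, 28.9, 32.7] (array
[... 1716 characters left out ...]
]), 11.6) [0.047 0.049 0.051]
screen 0.78 [209.8, 167.1, 111.1, 81.7] (array([508.5,  78.4]), array([437.7, 173.3]), -0.5) [0.005 0.055 0.11 ]
magnet 0.64 [196.3, 248.0, 13.0, 18.9] (array([ 567.4, -245.5]), array([70.6, 28.7]), -44.9) [0.048 0.061 0.079]
tape 0.81 [326.6, 188.2, 42.4, 25.4] (array([685.1, 272.2]), array([158.9, 115.9]), -70.8) [0.002 0.021 0.029]
tape 0.54 [284.0, 183.6, 46.9, 15.0] (array([555.8, 237. ]), array([142.3,  86.5]), 31.9) [0.003 0.015 0.025]
block 0.97 [258.5, 161.6, 35.1, 23.3] (array([396.2, 275.6]), array([195.2,  90.9]), 87.8) [0.005 0.032 0.039]
driver 0.79 [268.1, 184.0, 22.2, 11.1] (array([530.3, 116.9]), array([236.8,  82.8]), -50.5) [0.002 0.025 0.029]
```

Run:
```python
import cv2,numpy as np
a=cv2.imread('pics/top1.png');b=cv2.imread('pics/scene1.png')
A=cv2.resize(a[70:290,90:440],(800,503));cv2.imwrite('pics/v1.png',A)
cv2.imwrite('pics/v2.png',cv2.resize(b[100:340,90:410],(800,600)))
```

```text
(no output)
```

View pics/v1.png

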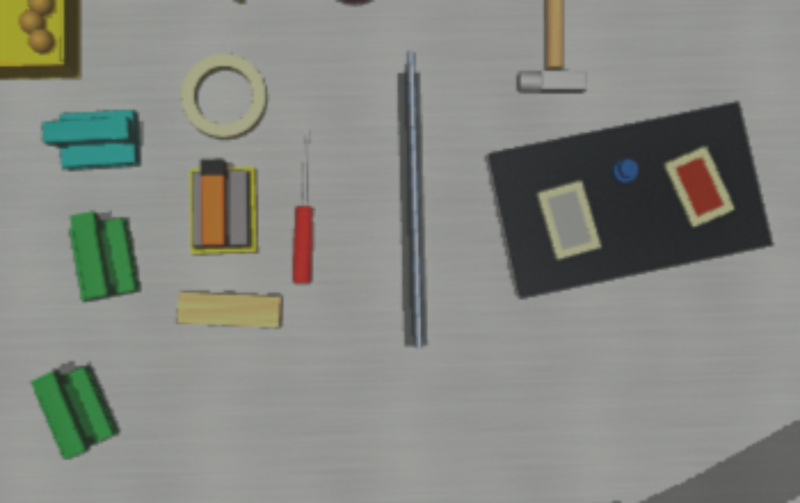

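View pics/v2.png

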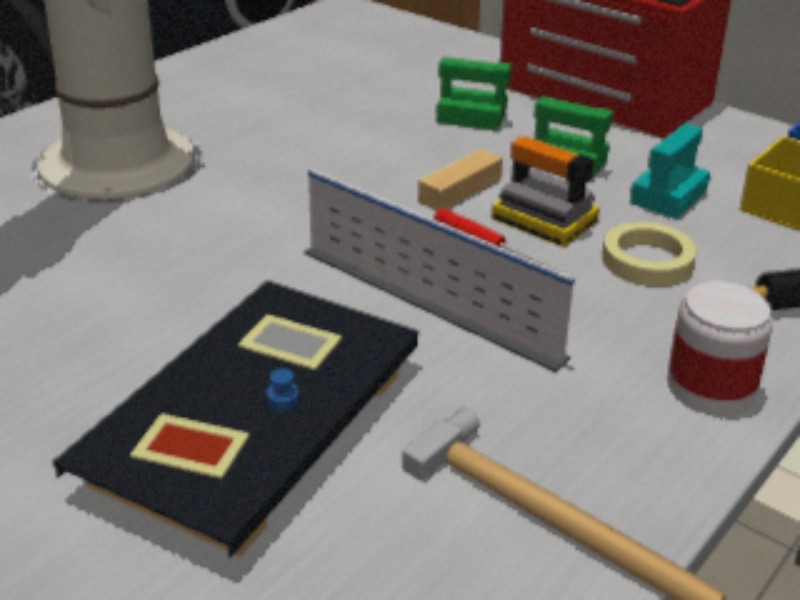

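The nest with the orange lamp is at about (0.544, 0.254), with the long side along x and the green and turquoise look-alikes to its left. The screen is at y≈0.01. The red patch is at (0.560, -0.353), yaw ≈ 22°. On the way I'll take a closer look at the patch with the wrist camera.

```bash
python3 -m creep '[[0.0918,0.03,0.025,0.01,1],[0.0918,0.06,0.05,0.02,1],[0.0918,0.09,0.075,0.03,2],[0.0918,0.12,0.1,0.04,2],[0.0918,0.15,0.125,0.05,3],[0.0918,0.18,0.15,0.06,3],[0.0918,0.21,0.175,0.07,4],[0.0918,0.24,0.2,0.08,4],[0.0918,0.27,0.225,0.08,5],[0.0918,0.3,0.25,0.08,5],[0.0918,0.31,0.26,0.08,5],[0.0918,0.31,0.26,0.08,5]]'
cat > look.py <<'E'
import sys
from h import *
p,T=grab('wrist');save(p,sys.argv[1]);W=cloud(p,T)
s=telemetry.read_state();print(np.round(s['eef_pos'],4),np.round(rq(s['eef_rot']).as_matrix(),3).tolist(),s['time'])
print('cam',T[:3,3].round(3))
for q in sys.argv[2:]:
    for d in trace(p,q)[:3]:
        m=d['mask'];print(q,round(d['score'],2),np.round(d['bbox']),rect(W[m][:,:2]),np.nanpercentile(W[m][:,2],[5,50,95]).round(4))
hsv=cv2.cvtColor(p['frame'],cv2.COLOR_RGB2HSV);H,S,V=hsv[...,0],hsv[...,1],hsv[...,2]
for n,m in [('red',((H<8)|(H>172))&(S>120)&(V>50)),('orange',(H>8)&(H<20)&(S>150)&(V>80)),('yellow',(H>22)&(H<32)&(S>150)&(V>80))]:
    k,l,st,c=cv2.connectedComponentsWithStats(m.astype(np.uint8))
    for i in range(1,k):
        if st[i,4]>200: print(n,st[i],rect(W[l==i][:,:2]),np.nanmedian(W[l==i][:,2]).round(4))
E
python3 look.py w1.png patch_red magnet
```

```text
time: 2.1
eef_pos: [0.5123, -0.3534, 0.3071]
eef_rot: [-0.002, 0.835, -0.55, 0.0]
contact_force: [-0.1, 1.4, 0.1]
width: 0.0918
[ 0.51   -0.3565  0.3068] [[0.391, -0.92, 0.001], [-0.92, -0.391, 0.001], [-0.0, -0.001, -1.0]] 2.15
cam [ 0.588 -0.321  0.465]
patch_red 0.95 [245. 100.  41.  61.] (array([ 557.2, -353.9]), array([88.1, 59.1]), 21.2) [0.0453 0.0467 0.048 ]
magnet 0.98 [194.  80.  24.  22.] (array([ 578.8, -260.1]), array([28.3, 25.1]), 9.7) [0.0568 0.075  0.0768]
magnet 0.4 [  0.   0.  53. 154.] (array([471.9,   2.5]), array([260.7,  37.5]), -5.4) [0.0026 0.0213 0.0574]
red [ 253  107   26   47 1135] (array([ 558.8, -354.5]), array([66.5, 36.1]), 22.1) 0.0466
```

View pics/w1.png

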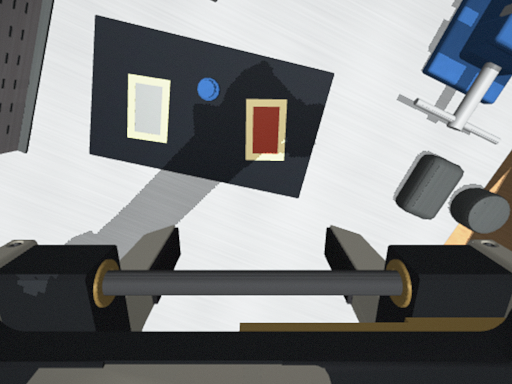

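The red patch is at pixel (266,130), with the magnet at (208,88). The close-up puts the patch at (0.5585, -0.354), yaw 22°. Next is over to the nest.

```bash
python3 -m creep '[[0.0918,0,0.03,0,-2],[0.0918,0,0.065,0,-4],[0.0918,0,0.1,0,-6],[0.0918,0,0.135,0,-8],[0.0918,0,0.17,0,-10],[0.0918,0,0.205,0,-12],[0.0918,0,0.24,0,-14],[0.0918,0,0.275,0,-16],[0.0918,0,0.31,0,-18],[0.0918,0,0.345,0,-20],[0.0918,0,0.38,0,-22],[0.0918,0,0.41,0,-23]]'
python3 -m creep '[[0.0918,0,0.03,0,0],[0.0918,0,0.06,0,0],[0.0918,0,0.09,0,0],[0.0918,0,0.12,0,0],[0.0918,0,0.15,0,0],[0.0918,0,0.175,0,0],[0.0918,0,0.195,0,0],[0.0918,0,0.205,0,0],[0.0918,0,0.205,0,0],[0.0918,0,0.205,0,0]]'
python3 look.py w2.png lamp dock
```

```text
time: 3.25
eef_pos: [0.508, 0.0508, 0.307]
eef_rot: [-0.0, -0.704, 0.71, -0.001]
contact_force: [-0.7, -0.2, 0.4]
width: 0.0923
time: 4.08
eef_pos: [0.5088, 0.2541, 0.3064]
eef_rot: [-0.001, -0.705, 0.709, -0.0]
contact_force: [0.6, -1.4, -0.5]
width: 0.092
[0.509  0.2534 0.3064] [[-0.007, -1.0, -0.0], [-1.0, 0.007, -0.002], [0.002, 0.0, -1.0]] 4.1333
cam [0.592 0.253 0.464]
lamp 0.83 [229.  97.  47.  82.] (array([542.3, 255.8]), array([105.4,  72. ]), 0.2) [0.0442 0.0987 0.1026]
lamp 0.8 [ 78.  40. 106.  56.] (array([639. , 428.3]), array([134.7,  77.3]), -87.5) [0.0249 0.0732 0.0907]
lamp 0.56 [218.  92.  60.  78.] (array([542.9, 255.9]), array([109.6,  84.1]), 1.0) [0.0195 0.0215 0.023 ]
dock 0.86 [221.  94.  57.  76.] (array([543.9, 254.6]), array([108.9,  84.9]), 1.9) [0.0119 0.0214 0.0231]
red [   0  131   65  114 3236] (array([476.4, 576.7]), array([193.1,  73.4]), 25.5) 0.0761
red [304 130  20  62 889] (array([497.4, 151.9]), array([97.9, 28.2]), -3.9) 0.0231
red [ 46 166  35  78 593] (array([420.7, 568.5]), array([153.7,   6.2]), -0.3) 0.0236
orange [ 240  114   22   64 1295] (array([535., 254.]), array([82.2, 28.4]), 0.5) 0.1015
yellow [223  97  16  71 214] (array([543.3, 286.2]), array([107.9,  22.7]), -1.2) 0.0217
yellow [245  97  33  70 237] (array([552. , 219.9]), array([116.9,  44.1]), 23.3) 0.0216
```

View pics/w2.png

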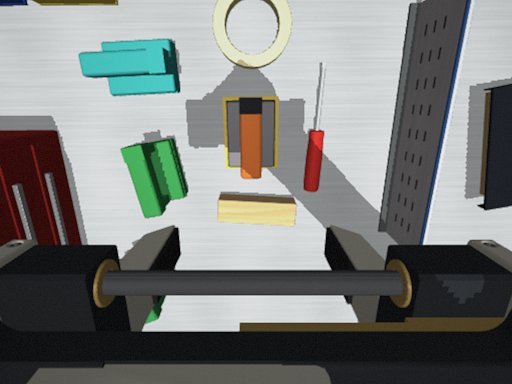

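The lamp sits in the middle at (251,145) and the look-alikes are off to the left. The handle is at y = 0.254 and the lamp's centre at x ≈ 0.544. I'll descend over it.

```bash
python3 -m creep '[[0.0918,0.012,0,-0.03,0],[0.0918,0.024,0,-0.06,0],[0.0918,0.035,0,-0.09,0],[0.0918,0.035,0,-0.12,0],[0.0918,0.035,0,-0.145,0],[0.0918,0.035,0,-0.17,0],[0.0918,0.035,0,-0.19,0],[0.0918,0.035,0,-0.21,0],[0.0918,0.035,0,-0.225,0],[0.0918,0.035,0,-0.236,0],[0.0918,0.035,0,-0.236,0],[0.0918,0.035,0,-0.236,0]]' 30
python3 -m creep '[[0.02,0,0,0,0],[0.02,0,0,0,0],[0.02,0,0,0,0],[0.02,0,0,0,0],[0.02,0,0,0,0],[0.02,0,0,0,0],[0.02,0,0,0,0],[0.02,0,0,0,0],[0.02,0,0,0,0],[0.02,0,0,0,0]]' 30
```

```text
time: 5.23
eef_pos: [0.5434, 0.2555, 0.0708]
eef_rot: [-0.0, -0.705, 0.709, -0.0]
contact_force: [-0.1, 1.4, 0.4]
width: 0.0917
time: 6.07
eef_pos: [0.5431, 0.256, 0.0707]
eef_rot: [-0.0, -0.706, 0.709, 0.0]
contact_force: [0.2, -0.4, 0.0]
width: 0.0297
```

```bash
python3 -m creep '[[0.015,0,0,0,0],[0.015,0,0,0,0],[0.015,0,0,0,0],[0.015,0,0,0.01,0],[0.015,0,0,0.02,0],[0.015,0,0,0.03,0],[0.015,0,0,0.045,0],[0.015,0,0,0.06,0],[0.015,0,0,0.08,0],[0.015,0,0,0.1,0],[0.015,0,0,0.1,0],[0.015,0,0,0.1,0]]' 35
python3 look.py w3.png lamp dock; cp pics/w3.png /dev/null
```

```text
time: 7.07
eef_pos: [0.5442, 0.2566, 0.1727]
eef_rot: [0.002, -0.706, 0.709, -0.001]
contact_force: [-1.2, -0.6, -5.5]
width: 0.028
[0.5432 0.2557 0.1711] [[-0.004, -1.0, 0.001], [-1.0, 0.004, -0.0], [0.0, -0.001, -1.0]] 7.1167
cam [0.627 0.255 0.33 ]
lamp 0.96 [ 65. 180. 102.  91.] (array([490. , 407.8]), array([89.9, 71. ]), 10.1) [0.0126 0.0417 0.0903]
lamp 0.71 [200. 150. 106. 172.] (array([474.2, 220.3]), array([273.3, 121.2]), 23.4) [0.1392 0.2029 0.2045]
lamp 0.68 [ 86. 321.  21.  10.] (array([324.7, 477.8]), array([60.1,  6.3]), -60.3) [0.0058 0.017  0.0309]
dock 0.71 [210. 128.  81.  24.] (array([586.1, 256. ]), array([84.3, 23.5]), -89.4) [0.01   0.0122 0.0223]
red [ 323  172   30   73 1479] (array([500.9, 151.5]), array([91.3, 29.4]), -4.6) 0.0229
red [  0 198  13  48 316] (array([484.9, 568.2]), array([56. ,  6.7]), 0.7) 0.0086
orange [ 225  209   55   62 3266] (array([559.3, 255.8]), array([36.7, 27.8]), 0.0) 0.2034
orange [ 228  295   49   28 1316] (array([536.9, 255.9]), array([61.8, 26.8]), 0.9) 0.2033
yellow [215 128  76  21 594] (array([587.6, 255.5]), array([82.7, 20.6]), -89.3) 0.0213
```

View pics/w3.png

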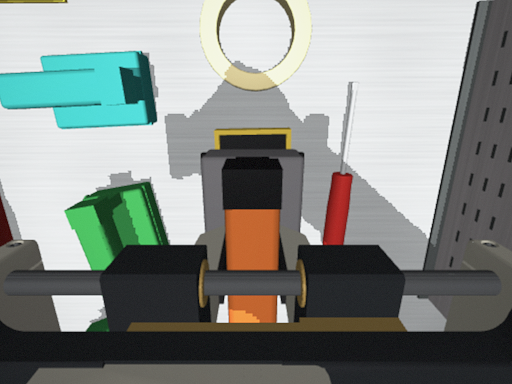

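The lamp is out of the nest and held level (handle top z 0.2034, so the lens is about 58 mm below the TCP). Now I'll measure its offset along x in the grip, then lift and carry.

```bash
python3 -m creep '[[0.015,0,0,0.02,0],[0.015,0,0,0.04,0],[0.015,0,0,0.06,0],[0.015,0,0,0.08,0],[0.015,0,0,0.1,0],[0.015,0,-0.02,0.11,0],[0.015,0,-0.04,0.11,1],[0.015,0,-0.065,0.11,2],[0.015,0,-0.09,0.11,3],[0.015,0,-0.12,0.11,4],[0.015,0,-0.15,0.11,5],[0.015,0,-0.18,0.11,6]]'
python3 -m creep '[[0.015,0,-0.03,0,1],[0.015,0,-0.06,0,2],[0.015,0,-0.09,0,4],[0.015,0.005,-0.12,0,6],[0.015,0.01,-0.15,0,8],[0.015,0.01,-0.18,0,10],[0.015,0.015,-0.21,0,12],[0.015,0.015,-0.24,0,14],[0.015,0.015,-0.27,0,15],[0.015,0.015,-0.3,0,16],[0.015,0.015,-0.33,0,16],[0.015,0.015,-0.36,0,16]]'
python3 -m creep '[[0.015,0,-0.025,0,0],[0.015,0,-0.045,0,0],[0.015,0,-0.06,0,0],[0.015,0,-0.07,0,0],[0.015,0,-0.07,-0.02,0],[0.015,0,-0.07,-0.04,0],[0.015,0,-0.07,-0.06,0],[0.015,0,-0.07,-0.07,0],[0.015,0,-0.07,-0.07,0],[0.015,0,-0.07,-0.07,0],[0.015,0,-0.07,-0.07,0]]'
cat > fit.py <<'E'
from h import *
import sys
S=[telemetry.read_state()]
p,T=grab('wrist');W=cloud(p,T);save(p,sys.argv[1])
s=telemetry.read_state();Rm=rq(s['eef_rot']).as_matrix();t=np.array(s['eef_pos'])
print(t.round(4),'jaw deg',np.degrees(np.arctan2(Rm[1,0],Rm[0,0])).round(2),s['width'],s['contact_force'])
L=(W-t)@Rm   # tool frame
v,u=np.mgrid[:384,:512]
m=(abs(L[...,0])<.03)&(abs(L[...,2]+.032)<.006)&(u>150)&(u<350)&(L[...,1]<0)
print('bar end tool y', np.percentile(L[m][:,1],[0,1,5]).round(4),'x',np.percentile(L[m][:,0],[1,50,99]).round(4),'tool z',np.median(L[m][:,2]).round(4),m.sum())
A=np.c_[L[m][:,:2],np.ones(m.sum())];print('tilt',np.linalg.lstsq(A,L[m][:,2],rcond=None)[0][:2].round(3))
for q in ['patch_red','magnet']:
    for d in trace(p,q)[:2]: print(q,round(d['score'],2),d['bbox'],rect(W[d['mask']][:,:2]))
E
python3 fit.py w4.png
```

```text
time: 8.22
eef_pos: [0.5421, 0.0745, 0.2793]
eef_rot: [0.001, 0.742, -0.67, -0.001]
contact_force: [-0.2, -0.4, -4.8]
width: 0.0275
time: 9.22
eef_pos: [0.5571, -0.2852, 0.2788]
eef_rot: [0.0, 0.828, -0.561, -0.002]
contact_force: [0.1, 0.5, -4.5]
width: 0.0275
time: 10.13
eef_pos: [0.5593, -0.3538, 0.212]
eef_rot: [-0.0, 0.828, -0.561, 0.001]
contact_force: [0.2, -0.2, -4.4]
width: 0.0277
[ 0.5594 -0.354   0.2124] jaw deg -68.22 0.02783731131541288 [ 0.84677496  0.10414638 -4.26784784]
bar end tool y [-0.053  -0.0526 -0.0513] x [-0.0204 -0.0003  0.0203] tool z -0.0305 6103
tilt [ 0.003 -0.002]
patch_red 0.78 [227.9, 138.5, 48.1, 15.6] (array([ 592.5, -339.9]), array([57.7, 13.1]), -68.2)
magnet 0.57 [159.4, 114.0, 33.8, 28.9] (array([ 580. , -258.9]), array([32.2, 26.5]), 57.1)
```

View pics/w4.png

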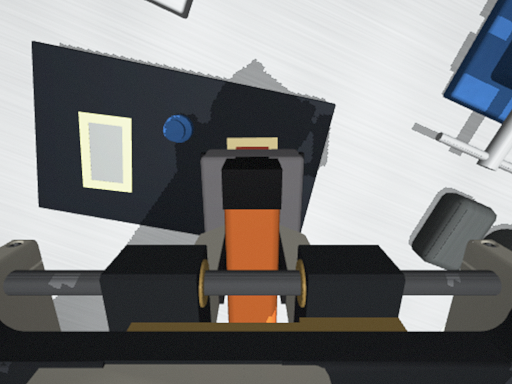

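The lamp is level (tilt under 0.003), at 21.8° against the patch's 22°, and within 1 mm along its axis. Red patch and tape line up ahead of the lamp at (252,145). The lens is 59 mm below the TCP, so the TCP needs to go to z ≈ 0.120.

```bash
python3 -m creep '[[0.015,-0.001,0,-0.015,0],[0.015,-0.001,0,-0.03,0],[0.015,-0.001,0,-0.045,0],[0.015,-0.001,0,-0.06,0],[0.015,-0.001,0,-0.07,0],[0.015,-0.001,0,-0.08,0],[0.015,-0.001,0,-0.086,0],[0.015,-0.001,0,-0.09,0],[0.015,-0.001,0,-0.091,0],[0.015,-0.001,0,-0.091,0],[0.015,-0.001,0,-0.091,0],[0.015,-0.001,0,-0.091,0]]'
python3 -m creep '[[0.015,0,0,0,0],[0.015,0,0,0,0],[0.015,0,0,0,0],[0.015,0,0,0,0],[0.015,0,0,0,0],[0.015,0,0,0,0]]'
python3 fit.py w5.png
python3 - <<'E'
from h import *
p,T=grab('scene');save(p,'s5.png',(90,200,270,335),4);W=cloud(p,T)
for q in ['lamp','patch_red','tape','block','driver','magnet']:
    for d in trace(p,q)[:2]:
        m=d['mask'];print(q,round(d['score'],2),np.round(d['bbox']),np.nanpercentile(W[m],[2,50,98],axis=0).round(3).tolist())
E
```

```text
time: 11.28
eef_pos: [0.5577, -0.3543, 0.1205]
eef_rot: [-0.0, 0.828, -0.561, 0.001]
contact_force: [0.5, -0.6, -4.3]
width: 0.0278
time: 11.78
eef_pos: [0.5572, -0.354, 0.1198]
eef_rot: [-0.0, 0.828, -0.561, 0.0]
contact_force: [-0.7, -0.6, -4.3]
width: 0.0279
[ 0.5572 -0.3541  0.1197] jaw deg -68.25 0.02761379221736709 [-0.40635209 -0.72278251 -4.74636006]
bar end tool y [-0.053  -0.0527 -0.0514] x [-0.0202 -0.0001  0.0206] tool z -0.0308 6137
tilt [-0.001 -0.001]
magnet 0.91 [122.8, 120.6, 50.7, 36.5] (array([ 580.5, -260. ]), array([29. , 25.7]), 44.1)
lamp 0.93 [304. 138.  33.  34.] [[0.441, 0.367, 0.004], [0.492, 0.395, 0.037], [0.536, 0.445, 0.094]]
lamp 0.9 [137. 236.  54.  50.] [[0.524, -0.4, 0.068], [0.582, -0.36, 0.097], [0.613, -0.316, 0.154]]
patch_red 0.58 [144. 278.  43.  12.] [[0.536, -0.391, 0.046], [0.581, -0.372, 0.049], [0.611, -0.326, 0.067]]
tape 0.62 [331. 188.  37.  25.] [[0.647, 0.198, 0.001], [0.697, 0.247, 0.021], [0.748, 0.342, 0.029]]
block 0.64 [257. 161.  35.  22.] [[0.395, 0.181, 0.004], [0.429, 0.231, 0.032], [0.441, 0.307, 0.04]]
driver 0.27 [288. 174.  41.  27.] [[0.492, 0.211, 0.002], [0.547, 0.253, 0.015], [0.601, 0.331, 0.025]]
magnet 0.46 [197. 248.  15.  16.] [[0.573, -0.272, 0.049], [0.586, -0.261, 0.061], [0.596, -0.247, 0.079]]
```

View pics/s5.png

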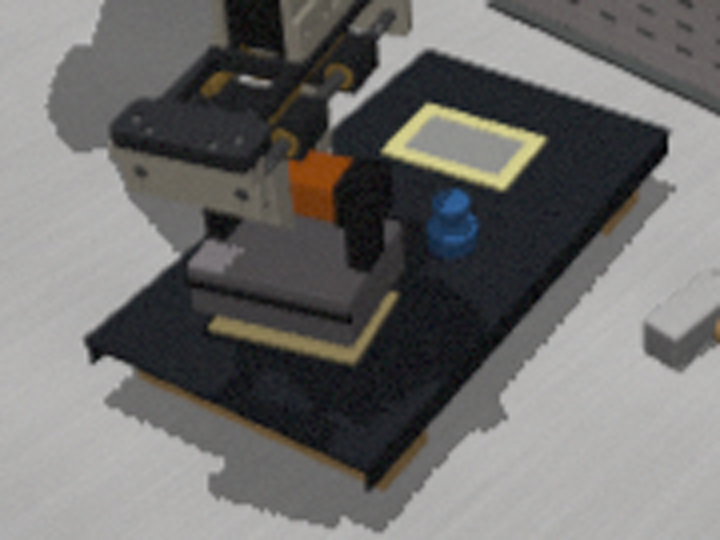

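The lamp hovers level over the red patch with its frame showing evenly around it, and the lens is about 14–15 mm up. The magnet hasn't moved. I'm handing in.

```bash
python3 -c "from bench import job;print(job.job_done())"
```

```text
the job is handed in; nothing more can be done
None
```

I took the orange-handled lamp out of its nest, carried it over the screen with the lens about 220 mm above the bench, and handed the job in at about 12 s of robot time. The lamp is still held, hovering over the red patch.

My last checks, from the wrist and scene cameras:
- **Position:** the lamp's centre is within about 1 mm of the patch centre, and its long side is within 1° of the rectangle's.
- **Height and level:** the lens is about 14.5 mm above the panel, and the tilt is under 0.002 rad.
- **Grip and contact:** the fingers read 27.6 mm on the 28 mm handle, and the wrist carries a steady 4.3–4.7 N, which is just the lamp's weight. I saw no sign of contact with the panel or screen.
- **Loose things:** the magnet, tape and block show where they started.

Two final detector readings were poor. The screwdriver came back only as a weak, wrong detection on the nest (score 0.27). I did not check it after the lift, but nothing came near it. The patch was mostly hidden under the lamp, so its position comes from the clear views taken before the pickup.

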